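# Hang the parts pot on the free hook of the bench carousel

## Robot

A 7-joint arm with a two-finger parallel gripper is mounted at the origin on the work surface. World frame = base frame: x ahead of the robot, y to its left, z up, the work surface at z = 0. Lengths are in m, angles in rad, forces in N, time in s.
With the tool pointing down it reaches from about 0.35 to 0.9 m from the base axis. Payload 19.9 kg.
Tool frame: the origin (TCP) lies midway between the tips of the shut fingers; the grasp point (between the pads) lies 19 mm behind it; z points along the fingers, y is the line along which they close (so a half turn about z gives the same grasp; the last joint's range is limited). The gripper opens to 85 mm and grips with 20 to 120 N. Pads are 22 mm wide; open, the fingers measure 114 mm over their backs; the gripper's body (76 mm by 85 mm) begins 54 mm behind the grasp point. The pads swing forward as they close: fully open they stand 13 mm farther back than shut.
Start: joints at [1.306, 0.417, -0.01, 1.614, 0.005, 1.111, -0.053], TCP at [0.139, -0.609, 0.231] pointing down, gripper open.
Joint ranges: [-2.81, 2.81], [-0.39, 2.02], [-1.27, 1.25], [0.06, 2.57], [-1.19, 4.33], [0.19, 2], [-2.82, 2.82]. Speed limits (rad/s): [1.89, 1.89, 2.39, 2.39, 3.01, 3.01, 3.01].

## Interface

Orientations are given as a 3x3 rotation matrix whose columns are the frame's x, y, z axes.
In Python, from rig import env gives the robot as it stands. The module is installed in compiled form; this text tells all that it offers.
- The arm moves only by the tool move_arm, never from a script. Its argument "series" is a list of rows, each an object of numbers: "fingers": the finger opening in m, from 0 to 0.0854; "dx", "dy", "dz": the shift along the world's x, y, z in shares of 100 cm (1.0 is 100 cm); "twist": the turn about the world's z in normalised numbers (1 is 2 rad). In form: [{"fingers": .., "dx": .., "dy": .., "dz": .., "twist": ..}, ...]. A call has 1 to 20 rows; each row is the pose to reach, as a shift and turn from the pose commanded when the call began; what a row does not reach only later rows make up. A row lasts 1/10 s, in which the tool goes at most 50 mm and 8.59 degrees, less where a joint would pass 70% of its speed; a pose out of reach is approached as far as the arm can. A shift or turn number past 1, either way, is cut back to 1. A call with a gripper value outside its range is refused whole. The fingers move at their own pace and stop on an object; the grip force is fixed at half the most. Time passes only in rows, so rows that repeat a pose let the fingers close. It gives the time, the measured TCP pose, the force, the opening and the grip force at its end, in the units of the state.
- env.get_obs(): the state, without advancing time (a new reading comes with each control period).
- env.capture(name): name is "scene" or "top" or "wrist"; returns the picture (420x560x3 uint8, blue, green, red); there is no depth.
- env.get_calibration(name): a dict with "intrinsics" (3x3 intrinsics, pixels), "cam_to_world" (4x4, takes a point from camera to world coordinates). Camera axes: x right, y down, z forward; pixel columns grow to the right and rows downward; lengths in m; the calibration is good to about 2 mm. A picture is of the moment at which its call begins: read the wrist's pose just before it. get_calibration takes no time and is no camera call; for the wrist camera it gives the pose at the moment of the call.
- env.job_done(): hands the job in; it is judged then, once.
The state is a dict: "clock": time; "qpos": joint angles; "qd": joint speeds; "effort": joint torques, N m; "tool_pos": TCP position; "ee_rot": TCP orientation; "force": force on the tool from outside, world axes, zero at the start; "moment": the same for the moment, N m; "grip_width": finger opening in m; "gripper_force": force on a finger pad.
Only numpy, scipy, OpenCV 4.12 (cv2) and the standard library are available. Lean on these libraries where they do the work, as an engineer would, in place of code of your own. Each camera call takes 0.05 s, during which the arm holds its last target. There are 200 camera calls.

## Task

First turn the pot carousel so that its empty hook stands at the front, straight over the pointer on the stand; then take the loose pot with the socket from the bench and hang it there, its socket slipped over the upright prong and fully down on the hook's collar, and let go. Be gentle: the hook's reach is not exactly known, so feel for it, and never push on the carousel, with the fingers or with the pot, harder than about two kilograms; keep the pot upright and leave the other things on the bench where they are.

Things in the scene. Friction and masses are not known exactly. Their poses are not given: they have to be found in the camera images.
- stand: Fixed stand of the pot carousel: black steel disc 150 mm across, 14 mm thick, with a thin upright post. Origin: on the post's axis at table height. A low aluminium pointer on the table at the disc's edge marks the front: it points along this body's -x axis, 75 to 115 mm from the axis.
- rack: Turning part of the carousel: black hub, four level arms at right angles. Origin on the turning axis, at the level of the hooks' seats (150 mm above the table). Its -x axis points along the one free arm; the arms along +y, +x, -y carry fixed pots. Turns about z without end, either way, with a steady drag of 0.25 N m; stays where it is left. Each hook: a level arm, a collar and an upright prong.
- free_arm (a point): Point on the axis of the free arm's tube (12 mm thick, level, reaching 73 mm from the turning axis), 60 mm from the turning axis and 10 mm below the seats' level; axes as rack. Beyond the tube an 8 mm rod leads to the hook. The arm's stretch between hub and hook is a good place to push on.
- hook_mean (a point): Middle of the free hook's possible places: 100 mm from the turning axis, at seat level; axes as rack. The rod was clamped by hand, so the real prong stands up to 15 mm nearer or farther along x (85 to 115 mm from the axis): not measured, to be seen or felt. It does not slide under less than 90 N.
- prong_top (a point): The level of the free prong's top, 27 mm above the seat (given 100 mm from the turning axis, as hook_mean; the prong itself may be 15 mm off along x). The prong is bare steel, upright, round, 9.6 mm thick; its top 3.5 mm taper to 6 mm. It rises from the middle of a collar 17 mm across, 16 mm high, whose flat top is the seat.
- hub_top (a point): Top of the hub's knob on the turning axis, 30 mm above the seats' level; the hub is 44 mm across. The three fixed pots are 44 mm across, their centres 134 mm from the axis, from 22 mm below to 28 mm above the seats' level.
- pot: The pot to hang: a round open aluminium tin, 44 mm outside diameter, 50 mm high, 3 mm wall, about 90 g, standing upright on the table, with an upright tubular socket on its side. Origin: centre of its underside; the socket lies on its +x side.
- socket (a point): Centre of the lower mouth of the pot's socket, 34 mm from the pot's centre along the pot's +x and 22 mm above its underside. The socket is a tube 20 mm outside, 12 mm bore, 24 mm long, axis upright, open at both ends; a 12 mm wide web joins it to the tin.
- plain_pot: Bystander: a tin of the same size without a socket. Origin under its centre.
- driver: Bystander: black screwdriver 170 mm long lying on the table.
- brush: Bystander: brush 160 mm long lying on the table.
- reel: Bystander: grey solder reel, 60 mm across, 40 mm high, lying flat.
- flux: Bystander: white bottle 48 mm across, 110 mm high.
- board: Bystander: green circuit board 100 x 70 mm on two low black bars, 13 mm high (parts on it to 21 mm).
- bin: Bystander: open black bin 120 x 160 x 60 mm.
Not all that is in view belongs to the job. What is shaped like the pot but orange or purple is not meant.

How it is judged:
By the outcome, as a careful person would: the job done as asked, in the order asked, and still so for the second after the job is handed in, with the robot touching nothing.
It also fails if it takes over 72 s, if anything falls off the work surface, if the arm or the gripper's body presses on something with over 40 N, if the wrist force passes 120 N, or if a joint passes its speed limit or range.

## Working session

There is one attempt and no reset: what is moved stays moved. The work goes in short steps, Python scripts to look and compute and a tool call to move; the robot and the scene stay as the last step left them, time stands still between calls to the robot, and variables do not carry over. Pictures are saved under pics/ and viewed, at most 10 in all, crops included, and the job is handed in when it is done.

Besides the shell and the picture viewer there is one more tool, called after "Request:" as name([rows], argument=value, ...), one row to a line, values as JSON. move_arm: Moves the arm, as the interface text tells. Its arguments: {"type":"object","properties":{"series":{"type":"array","items":{"type":"object","properties":{"fingers":{"type":"number"},"dx":{"type":"number"},"dy":{"type":"number"},"dz":{"type":"number"},"twist":{"type":"number"}}}}},"required":["series"]}

```bash
mkdir -p pics; cat > h.py <<'E'
import numpy as np, cv2
from rig import env
def px(name,uv,z):
    c=env.get_calibration(name);K=np.array(c["intrinsics"]);T=np.array(c["cam_to_world"])
    uv=np.atleast_2d(uv).astype(float)
    d=np.c_[uv,np.ones(len(uv))]@np.linalg.inv(K).T@T[:3,:3].T
    o=T[:3,3];return o+d*((z-o[2])/d[:,2])[:,None]
def proj(name,p):
    c=env.get_calibration(name);K=np.array(c["intrinsics"]);T=np.linalg.inv(np.array(c["cam_to_world"]))
    q=(np.atleast_2d(p)@T[:3,:3].T+T[:3,3])@K.T;return q[:,:2]/q[:,2:]
E
python3 - <<'E'
from h import *
for n in("scene","top"):
    im=env.capture(n);cv2.imwrite(f"pics/{n}0.png",im)
    c=env.get_calibration(n);print(n,np.round(c["cam_to_world"],3).tolist(),np.round(c["intrinsics"],1).tolist())
o=env.get_obs();print(o["clock"],o["tool_pos"],np.round(o["ee_rot"],3).tolist(),o["force"],o["grip_width"])
E
```

```text
scene [[-0.195, 0.693, -0.694, 1.278], [0.981, 0.149, -0.127, -0.031], [0.015, -0.705, -0.709, 0.871], [0.0, 0.0, 0.0, 1.0]] [[480.2, 0.0, 277.6], [0.0, 480.2, 211.0], [0.0, 0.0, 1.0]]
top [[-0.006, -0.982, 0.189, 0.323], [-1.0, 0.004, -0.015, -0.168], [0.014, -0.189, -0.982, 1.305], [0.0, 0.0, 0.0, 1.0]] [[425.1, 0.0, 282.5], [0.0, 425.1, 208.2], [0.0, 0.0, 1.0]]
0.1 [ 0.13864577 -0.6091215   0.23074808] [[0.975, 0.222, -0.0], [0.222, -0.975, 0.001], [-0.0, -0.001, -1.0]] [ 0.2573327   0.19527929 -0.34648911] 0.0853740226323581
```

View pics/scene0.png

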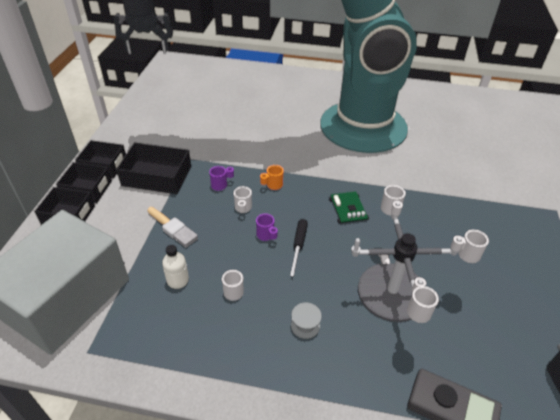

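View pics/top0.png

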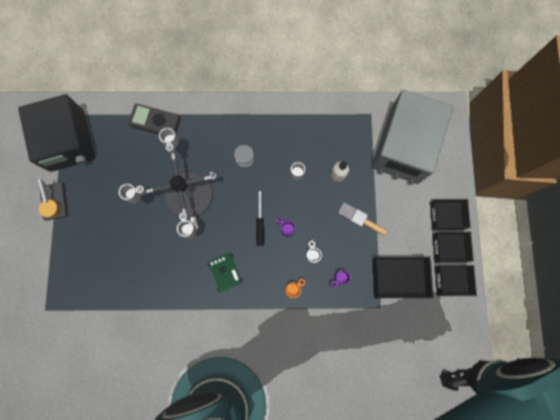

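Candidates for the pot: white with a socket at top (314,253) / scene (242,200); plain white (298,170); purple (287,228) and (341,277); orange (293,289); three white pots fixed on the rack. By the description I choose (314,253). The free hook is near top (213,177). I'll check both in a close crop.

```bash
python3 - <<'E'
import cv2,numpy as np
t=cv2.imread("pics/top0.png");s=cv2.imread("pics/scene0.png")
r=lambda im,x,y,w,h,k:cv2.resize(im[y:y+h,x:x+w],None,fx=k,fy=k,interpolation=cv2.INTER_CUBIC)
a=r(t,110,120,130,130,3);b=r(s,340,170,130,130,3) ;c=r(t,280,230,65,65,3);d=r(s,205,170,130,65,3)
cv2.imwrite("pics/crop1.png",np.vstack([np.hstack([a,b]),np.hstack([c,np.zeros((195,195,3),np.uint8),d])]))
E
```

```text
(no output)
```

View pics/crop1.png

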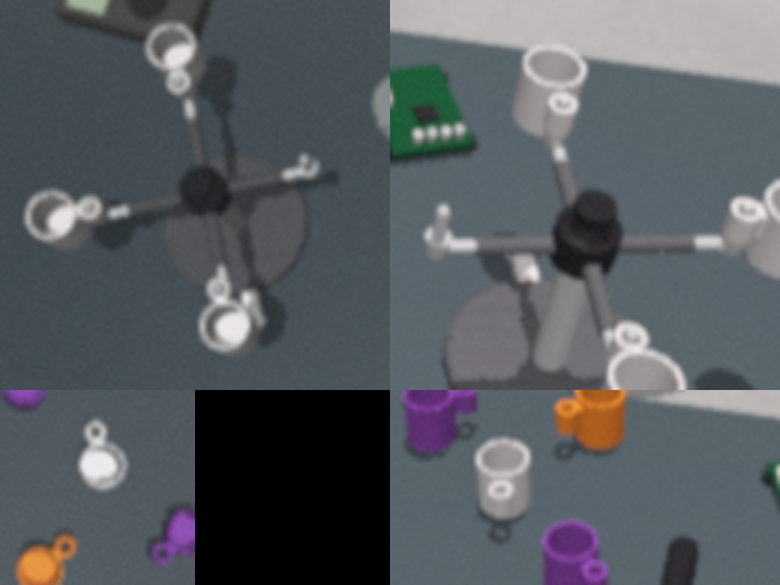

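```bash
python3 - <<'E'
from h import *
T=lambda x,y:(110+x/3-.33,120+y/3-.33)
S=lambda x,y:(340+(x-390)/3-.33,170+y/3-.33)
P=lambda n,u,z:print(n,np.round(u,1),np.round(px("top" if n[0]=='t' else "scene",u,z)[0],4))
P("t disc",T(235.5,223),.014)
P("t hubtop",T(204,182),.18);P("s hubtop",S(597,207),.18)
P("t ptr",T(253,308),.008);P("s ptr",S(525,265),.008)
P("t prongtop",T(313,160),.177);P("s prongtop",S(443,208),.177)
P("s collar",S(438,240),.145);P("t collar",T(307,172),.145)
P("t armL",T(120,212),.14)
P("t pot1",T(178,82),.152+.0);P("t pot2",T(90,208),.15);P("t pot3",T(219,288),.15)
P("t potrim1",T(172,47),.178);P("t potrim2",T(51,216),.178);P("t potrim3",T(226,326),.178)
P("s potrim1",S(555,68),.178)
Q=lambda x,y:(280+x/3-.33,230+(y-390)/3-.33)
R=lambda x,y:(205+(x-390)/3-.33,170+(y-390)/3-.33)
P("t pot rim",Q(103,465),.05);P("t sock",Q(96,432),.046)
P("s pot rim",R(503,459),.05);P("s sock",R(500,489),.046)
# mask fits
for n,z in(("top",.05),("scene",.05)):
    im=cv2.imread(f"pics/{n}0.png");hsv=cv2.cvtColor(im,cv2.COLOR_BGR2HSV)
    m=((hsv[...,2]>120)&(hsv[...,1]<60)).astype(np.uint8)
    k,l,st,ce=cv2.connectedComponentsWithStats(m)
    for i in range(1,k):
        if 20<st[i,4]<900:print(n,st[i],np.round(ce[i],1),np.round(px(n,ce[i],z)[0],3))
E
```

```text
t disc [188.2 194. ] [0.6173 0.1048 0.014 ]
t hubtop [177.7 180.3] [0.6176 0.0995 0.18  ]
s hubtop [408.7 238.7] [0.6224 0.1067 0.18  ]
t ptr [194.  222.3] [0.5291 0.085  0.008 ]
s ptr [384.7 258. ] [0.5319 0.0867 0.008 ]
t prongtop [214. 173.] [0.6389 0.0018 0.177 ]
s prongtop [357.3 239. ] [0.6412 0.0097 0.177 ]
s collar [355.7 249.7] [0.6408 0.0106 0.145 ]
t collar [212. 177.] [0.6362 0.012  0.145 ]
t armL [149.7 190.3] [0.5994 0.186  0.14  ]
t pot1 [169. 147.] [0.7223 0.1345 0.152 ]
t pot2 [139.7 189. ] [0.601  0.2108 0.15  ]
t pot3 [182.7 215.7] [0.5253 0.0889 0.15  ]
t potrim1 [167.  135.3] [0.7473 0.1347 0.178 ]
t potrim2 [126.7 191.7] [0.5869 0.2363 0.178 ]
t potrim3 [185.  228.3] [0.4861 0.0752 0.178 ]
s potrim1 [394.7 192.3] [0.4922 0.0771 0.178 ]
t pot rim [314.  254.7] [ 0.4245 -0.2791  0.05  ]
t sock [311.7 243.7] [ 0.4575 -0.2732  0.046 ]
s pot rim [242.3 192.7] [ 0.4292 -0.2778  0.05  ]
s sock [241.3 202.7] [ 0.4606 -0.2725  0.046 ]
top [132 106  17  19 228] [140.4 115. ] [0.863 0.255 0.05 ]
top [159 128  17  24 220] [167.7 138.9] [0.784 0.167 0.05 ]
top [235 145  18  
[... 2391 characters left out ...]

scene [162 217  36  28 533] [178.9 230.2] [ 0.584 -0.39   0.05 ]
scene [351 237  19  19 182] [358.5 248.1] [0.551 0.022 0.05 ]
scene [290 246  10  31 134] [294.2 261.4] [ 0.619 -0.113  0.05 ]
scene [162 252  26  37 727] [175.1 270. ] [ 0.695 -0.359  0.05 ]
scene [381 255  10  10  78] [385.4 259.3] [0.572 0.083 0.05 ]
scene [389 262  16  31 290] [396.7 277.5] [0.617 0.108 0.05 ]
scene [221 269  23  31 583] [232.4 283.5] [ 0.704 -0.23   0.05 ]
scene [291 302  31  27 684] [306.3 315. ] [ 0.748 -0.066  0.05 ]
scene [373 304   9   4  23] [376.8 305.8] [0.698 0.07  0.05 ]
scene [464 393  31  27 626] [478.9 407.9] [0.871 0.254 0.05 ]
scene [  0 409  11  11  75] [  3.7 415.5] [ 1.046 -0.534  0.05 ]
```

The chosen pot is white, has a socket and stands at (0.427,-0.278), with the socket toward +x. The carousel axis is at about (0.617,0.105). The free arm points at -77° and the pointer at about -167.6°, so the turn needed is about -90°. I'll move above the free arm and look with the wrist camera.

Units first: turns go in shares of 2 rad. So 1.571 rad / 2 = 0.7855.

Request:
move_arm([
  {"dx": 0.1, "dy": 0.1, "dz": 0.05, "twist": 0.1, "fingers": 0.03},
  {"dx": 0.49, "dy": 0.66, "dz": 0.08, "twist": 0.7855},
  {"dx": 0.49, "dy": 0.66, "dz": 0.08, "twist": 0.7855},
  {"dx": 0.49, "dy": 0.66, "dz": 0.08, "twist": 0.7855},
  {"dx": 0.49, "dy": 0.66, "dz": 0.08, "twist": 0.7855},
  {"dx": 0.49, "dy": 0.66, "dz": 0.08, "twist": 0.7855},
  {"dx": 0.49, "dy": 0.66, "dz": 0.08, "twist": 0.7855},
  {"dx": 0.49, "dy": 0.66, "dz": 0.08, "twist": 0.7855},
  {"dx": 0.49, "dy": 0.66, "dz": 0.08, "twist": 0.7855},
  {"dx": 0.49, "dy": 0.66, "dz": 0.08, "twist": 0.7855},
  {"dx": 0.49, "dy": 0.66, "dz": 0.08, "twist": 0.7855},
  {"dx": 0.49, "dy": 0.66, "dz": 0.08, "twist": 0.7855},
  {"dx": 0.49, "dy": 0.66, "dz": 0.08, "twist": 0.7855},
  {"dx": 0.49, "dy": 0.66, "dz": 0.08, "twist": 0.7855},
  {"dx": 0.49, "dy": 0.66, "dz": 0.08, "twist": 0.7855},
  {"dx": 0.49, "dy": 0.66, "dz": 0.08, "twist": 0.7855},
  {"dx": 0.49, "dy": 0.66, "dz": 0.08, "twist": 0.7855},
  {"dx": 0.49, "dy": 0.66, "dz": 0.08, "twist": 0.7855},
  {"dx": 0.49, "dy": 0.66, "dz": 0.08, "twist": 0.7855},
  {"dx": 0.49, "dy": 0.66, "dz": 0.08, "twist": 0.7855},
])

```text
$.series[1]: bad value
```

```bash
python3 - <<'E'
from h import *
o=env.get_obs();print(o["clock"],o["tool_pos"],np.round(o["ee_rot"],3).tolist(),o["force"],o["grip_width"],np.round(o["qpos"],2))
im=env.capture("wrist");cv2.imwrite("pics/w1.png",im)
print(np.round(env.get_calibration("wrist")["cam_to_world"],3).tolist(),env.get_calibration("wrist")["intrinsics"])
for n,p in dict(axis=[.617,.105,.18],ptr=[.5305,.0858,.008],hook=[.64,.006,.177]).items():print(n,proj("wrist",p))
E
```

```text
0.1 [ 0.13864577 -0.6091215   0.23074808] [[0.975, 0.222, -0.0], [0.222, -0.975, 0.001], [-0.0, -0.001, -1.0]] [ 0.2573327   0.19527929 -0.34648911] 0.0853740226323581 [ 1.31  0.42 -0.01  1.61  0.    1.11 -0.05]
[[0.223, -0.941, -0.256, 0.205], [-0.975, -0.215, -0.057, -0.595], [-0.001, 0.263, -0.965, 0.373], [0.0, 0.0, 0.0, 1.0]] [[353.94636332   0.         282.12460617]
 [  0.         353.94636332 207.72669907]
 [  0.           0.           1.        ]]
axis [[-4848.93317932 -4913.39929807]]
ptr [[-627.18917178 -637.26416995]]
hook [[-3704.47404921 -4607.6140806 ]]
```

View pics/w1.png

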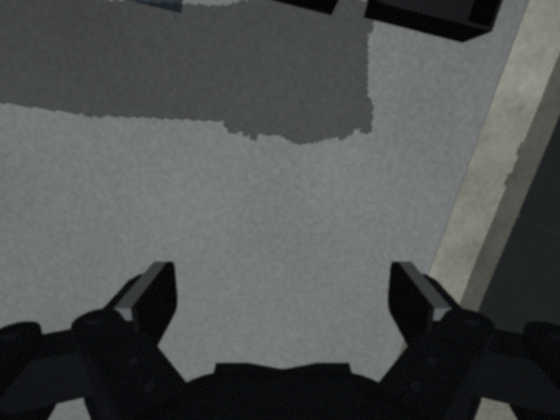

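The picture shows only the open fingers over bare bench, because the move was refused: every row needs a finger value. I'll resend it.

To row units: 1.571 rad / 2 = 0.7855.

Request:
move_arm([
  {"dx": 0.1, "dy": 0.1, "dz": 0.05, "twist": 0.075, "fingers": 0.03},
  {"dx": 0.49, "dy": 0.66, "dz": 0.08, "twist": 0.7855, "fingers": 0.03},
  {"dx": 0.49, "dy": 0.66, "dz": 0.08, "twist": 0.7855, "fingers": 0.03},
  {"dx": 0.49, "dy": 0.66, "dz": 0.08, "twist": 0.7855, "fingers": 0.03},
  {"dx": 0.49, "dy": 0.66, "dz": 0.08, "twist": 0.7855, "fingers": 0.03},
  {"dx": 0.49, "dy": 0.66, "dz": 0.08, "twist": 0.7855, "fingers": 0.03},
  {"dx": 0.49, "dy": 0.66, "dz": 0.08, "twist": 0.7855, "fingers": 0.03},
  {"dx": 0.49, "dy": 0.66, "dz": 0.08, "twist": 0.7855, "fingers": 0.03},
  {"dx": 0.49, "dy": 0.66, "dz": 0.08, "twist": 0.7855, "fingers": 0.03},
  {"dx": 0.49, "dy": 0.66, "dz": 0.08, "twist": 0.7855, "fingers": 0.03},
  {"dx": 0.49, "dy": 0.66, "dz": 0.08, "twist": 0.7855, "fingers": 0.03},
  {"dx": 0.49, "dy": 0.66, "dz": 0.08, "twist": 0.7855, "fingers": 0.03},
  {"dx": 0.49, "dy": 0.66, "dz": 0.08, "twist": 0.7855, "fingers": 0.03},
  {"dx": 0.49, "dy": 0.66, "dz": 0.08, "twist": 0.7855, "fingers": 0.03},
  {"dx": 0.49, "dy": 0.66, "dz": 0.08, "twist": 0.7855, "fingers": 0.03},
  {"dx": 0.49, "dy": 0.66, "dz": 0.08, "twist": 0.7855, "fingers": 0.03},
  {"dx": 0.49, "dy": 0.66, "dz": 0.08, "twist": 0.7855, "fingers": 0.03},
  {"dx": 0.49, "dy": 0.66, "dz": 0.08, "twist": 0.7855, "fingers": 0.03},
  {"dx": 0.49, "dy": 0.66, "dz": 0.08, "twist": 0.7855, "fingers": 0.03},
  {"dx": 0.49, "dy": 0.66, "dz": 0.08, "twist": 0.7855, "fingers": 0.03},
])

```text
clock: 2.15
tool_pos: [0.6284, 0.0495, 0.3111]
ee_rot: [[-0.221, 0.975, -0.0], [0.975, 0.221, -0.001], [-0.001, -0.001, -1.0]]
force: [-0.7, -0.7, 0.3]
grip_width: 0.0297
gripper_force: 0.0
```

```bash
python3 - <<'E'
from h import *
o=env.get_obs();print(o["clock"],o["tool_pos"],np.round(o["ee_rot"],3).tolist(),o["force"],o["grip_width"],np.round(o["qpos"],2))
im=env.capture("wrist");cv2.imwrite("pics/w2.png",im)
for n,p in dict(axis=[.617,.105,.18],ptr=[.5305,.0858,.008],hook=[.64,.006,.177]).items():print(n,proj("wrist",p))
E
```

```text
2.15 [0.62840466 0.04954624 0.31106674] [[-0.221, 0.975, -0.0], [0.975, 0.221, -0.001], [-0.001, -0.001, -1.0]] [-0.6763845  -0.65516899  0.31095191] 0.029729632211024506 [ 0.34  0.44 -0.66  1.48  0.27  1.31 -0.11]
axis [[282.34237669 123.53901105]]
ptr [[209.82021214 118.53885268]]
hook [[282.93535085 248.29446725]]
```

View pics/w2.png

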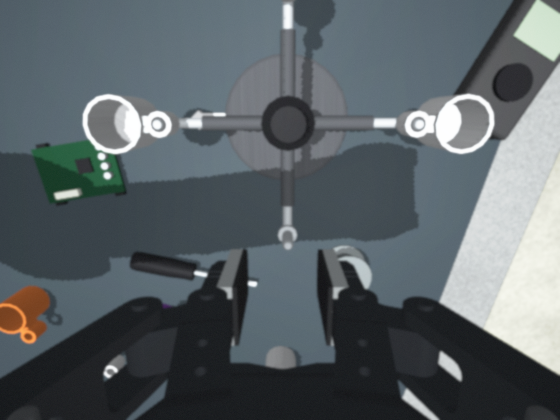

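The wrist view shows the hub at (287,122), the free arm running straight down the image, the prong and collar at about (287,235..244), and the pointer at about (190-225,118), partly under the near fixed arm.

```bash
python3 - <<'E'
from h import *
P=lambda n,u,z:(lambda r:(print(n,np.round(r,4)),r)[1])(px("wrist",u,z)[0])
a=P("hub",(287.5,122.5),.18);p=P("prong",(287.5,244),.177);c=P("collar",(287.3,234),.15)
r1=P("rimL",(112,124),.178);r2=P("rimR",(464,124),.178);m=(r1+r2)/2;print("mid",m,"dir",np.degrees(np.arctan2(*(r2-r1)[1::-1])))
for q in(a,m):
  for w in(p,c):d=w-q;print(np.hypot(*d[:2]),np.degrees(np.arctan2(d[1],d[0])))
P("ptr in",(225,115),.008);P("ptr out",(188,118),.008)
im=cv2.imread("pics/w2.png")
crop=cv2.resize(im[85:155,165:355],None,fx=4,fy=4,interpolation=cv2.INTER_CUBIC)
crop2=cv2.resize(im[200:265,245:335],None,fx=4,fy=4,interpolation=cv2.INTER_CUBIC)
out=np.zeros((280+260,760,3),np.uint8);out[:280]=crop;out[280:,:360]=crop2;cv2.imwrite("pics/w2c.png",out)
E
```

```text
hub [0.6206 0.1066 0.18  ]
prong [0.6429 0.0106 0.177 ]
collar [0.6432 0.0099 0.15  ]
rimL [0.4911 0.076  0.178 ]
rimR [0.7514 0.1351 0.178 ]
mid [0.62122702 0.10554501 0.178     ] dir 12.792001797025687
0.09856774717228559 -76.95675592331254
0.09929546478480035 -76.84483337555389
0.09740180443985252 -77.16787253975656
0.0981288100001794 -77.05305488969812
ptr in [0.5478 0.094  0.008 ]
ptr out [0.5044 0.0805 0.008 ]
```

View pics/w2c.png

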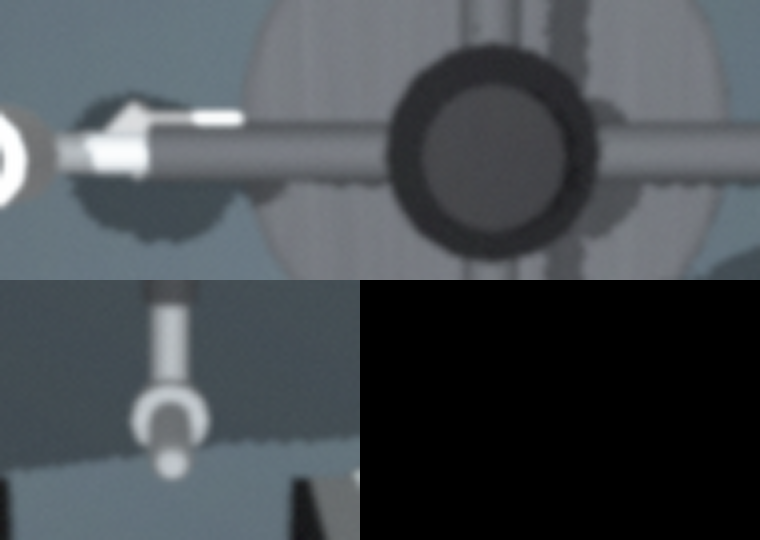

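Request:
move_arm([
  {"dx": 0.003, "dy": 0.001, "dz": -0.03, "twist": 0, "fingers": 0.036},
  {"dx": 0.003, "dy": 0.001, "dz": -0.06, "twist": 0, "fingers": 0.036},
  {"dx": 0.003, "dy": 0.001, "dz": -0.09, "twist": 0, "fingers": 0.036},
  {"dx": 0.003, "dy": 0.001, "dz": -0.12, "twist": 0, "fingers": 0.036},
  {"dx": 0.003, "dy": 0.001, "dz": -0.14, "twist": 0, "fingers": 0.036},
  {"dx": 0.003, "dy": 0.001, "dz": -0.16, "twist": 0, "fingers": 0.036},
  {"dx": 0.003, "dy": 0.001, "dz": -0.178, "twist": 0, "fingers": 0.036},
  {"dx": 0.003, "dy": 0.001, "dz": -0.178, "twist": 0, "fingers": 0.022},
  {"dx": 0.003, "dy": 0.001, "dz": -0.178, "twist": 0, "fingers": 0.022},
  {"dx": 0.003, "dy": 0.001, "dz": -0.178, "twist": 0, "fingers": 0.022},
])

```text
clock: 3.2
tool_pos: [0.6322, 0.0513, 0.1346]
ee_rot: [[-0.222, 0.975, 0.002], [0.975, 0.222, -0.0], [-0.0, 0.001, -1.0]]
force: [-0.1, -0.0, 0.2]
grip_width: 0.022
gripper_force: 0.0
```

```bash
python3 - <<'E'
import numpy as np
c=np.array([.6195,.106]);p0=np.array([.632,.0515]);d=p0-c;r=np.hypot(*d);a0=np.arctan2(d[1],d[0])
for i in range(1,24):
    t=-np.radians(4.5)*i;q=c+r*np.array([np.cos(a0+t),np.sin(a0+t)])-p0
    print(i,np.round(q,3),round(t,3))
print(r,np.degrees(a0))
E
```

```text
1 [-0.004 -0.001] -0.079
2 [-0.009 -0.001] -0.157
3 [-0.013 -0.001] -0.236
4 [-0.017 -0.001] -0.314
5 [-0.022 -0.001] -0.393
6 [-0.026  0.   ] -0.471
7 [-0.03   0.001] -0.55
8 [-0.034  0.003] -0.628
9 [-0.038  0.005] -0.707
10 [-0.042  0.007] -0.785
11 [-0.046  0.01 ] -0.864
12 [-0.049  0.012] -0.942
13 [-0.052  0.015] -1.021
14 [-0.055  0.019] -1.1
15 [-0.058  0.022] -1.178
16 [-0.06   0.026] -1.257
17 [-0.063  0.03 ] -1.335
18 [-0.064  0.034] -1.414
19 [-0.066  0.038] -1.492
20 [-0.067  0.042] -1.571
21 [-0.068  0.046] -1.649
22 [-0.068  0.051] -1.728
23 [-0.068  0.055] -1.806
0.055915114235777066 -77.08218715606608
```

To row units: -0.275 rad / 2 = -0.1375.

Request:
move_arm([
  {"dx": 0, "dy": 0, "dz": -0.007, "twist": 0, "fingers": 0.022},
  {"dx": -0.002, "dy": -0.001, "dz": -0.007, "twist": -0.02, "fingers": 0.022},
  {"dx": -0.004, "dy": -0.001, "dz": -0.007, "twist": -0.0395, "fingers": 0.022},
  {"dx": -0.0065, "dy": -0.001, "dz": -0.007, "twist": -0.059, "fingers": 0.022},
  {"dx": -0.009, "dy": -0.001, "dz": -0.007, "twist": -0.0785, "fingers": 0.022},
  {"dx": -0.011, "dy": -0.001, "dz": -0.007, "twist": -0.0985, "fingers": 0.022},
  {"dx": -0.013, "dy": -0.001, "dz": -0.007, "twist": -0.118, "fingers": 0.022},
  {"dx": -0.015, "dy": -0.001, "dz": -0.007, "twist": -0.1375, "fingers": 0.022},
])

```text
clock: 4.0
tool_pos: [0.6173, 0.0502, 0.1265]
ee_rot: [[0.053, 0.999, 0.002], [0.999, -0.053, -0.0], [-0.0, 0.002, -1.0]]
force: [3.6, -1.5, -2.8]
grip_width: 0.022
gripper_force: 2.1
```

To row units: -1.296 rad / 2 = -0.648.

Request:
move_arm([
  {"dx": -0.002, "dy": 0, "dz": 0, "twist": -0.02, "fingers": 0.022},
  {"dx": -0.007, "dy": 0, "dz": 0, "twist": -0.059, "fingers": 0.022},
  {"dx": -0.011, "dy": 0.001, "dz": 0, "twist": -0.098, "fingers": 0.022},
  {"dx": -0.015, "dy": 0.002, "dz": 0, "twist": -0.1375, "fingers": 0.022},
  {"dx": -0.019, "dy": 0.004, "dz": 0, "twist": -0.1765, "fingers": 0.022},
  {"dx": -0.023, "dy": 0.006, "dz": 0, "twist": -0.216, "fingers": 0.022},
  {"dx": -0.027, "dy": 0.008, "dz": 0, "twist": -0.255, "fingers": 0.022},
  {"dx": -0.031, "dy": 0.011, "dz": 0, "twist": -0.2945, "fingers": 0.022},
  {"dx": -0.034, "dy": 0.013, "dz": 0, "twist": -0.3335, "fingers": 0.022},
  {"dx": -0.037, "dy": 0.016, "dz": 0, "twist": -0.373, "fingers": 0.022},
  {"dx": -0.04, "dy": 0.02, "dz": 0, "twist": -0.4125, "fingers": 0.022},
  {"dx": -0.043, "dy": 0.023, "dz": 0, "twist": -0.4515, "fingers": 0.022},
  {"dx": -0.045, "dy": 0.027, "dz": 0, "twist": -0.491, "fingers": 0.022},
  {"dx": -0.048, "dy": 0.031, "dz": 0, "twist": -0.53, "fingers": 0.022},
  {"dx": -0.049, "dy": 0.035, "dz": 0, "twist": -0.5695, "fingers": 0.022},
  {"dx": -0.051, "dy": 0.039, "dz": 0, "twist": -0.6085, "fingers": 0.022},
  {"dx": -0.052, "dy": 0.043, "dz": 0, "twist": -0.648, "fingers": 0.022},
  {"dx": -0.052, "dy": 0.043, "dz": 0, "twist": -0.648, "fingers": 0.022},
])

```text
clock: 5.8
tool_pos: [0.5648, 0.094, 0.1265]
ee_rot: [[0.975, 0.221, 0.001], [0.221, -0.975, 0.0], [0.001, 0.0, -1.0]]
force: [0.6, -0.4, 0.7]
grip_width: 0.022
gripper_force: 0.1
```

```bash
python3 - <<'E'
from h import *
im=env.capture("wrist");cv2.imwrite("pics/w3.png",im)
cv2.imwrite("pics/t3.png",env.capture("top"));cv2.imwrite("pics/s3.png",env.capture("scene"))
t=cv2.imread("pics/t3.png");s=cv2.imread("pics/s3.png")
r=lambda im,x,y,w,h,k:cv2.resize(im[y:y+h,x:x+w],None,fx=k,fy=k,interpolation=cv2.INTER_CUBIC)
cv2.imwrite("pics/c3.png",np.hstack([r(t,110,120,130,130,3),r(s,340,170,130,130,3)]))
E
```

```text
(no output)
```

View pics/w3.png

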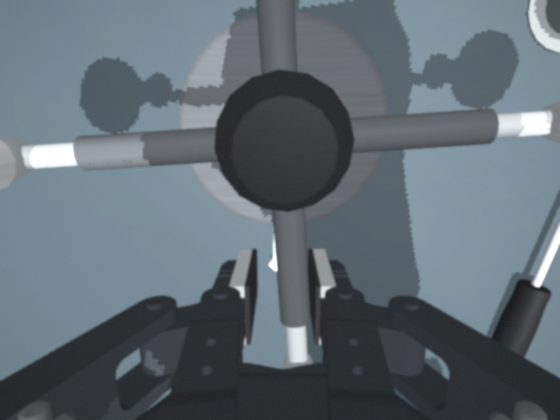

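The wrist view shows the free arm between the fingers, running from (285,215) to (297,350), about 3.6° short of the tool axis. I'll push about 4° farther, slowly, then rise and look from the side.

To row units: -0.06 rad / 2 = -0.03.

Request:
move_arm([
  {"dx": 0, "dy": 0.0015, "dz": 0, "twist": -0.0125, "fingers": 0.022},
  {"dx": 0, "dy": 0.003, "dz": 0, "twist": -0.025, "fingers": 0.022},
  {"dx": -0.001, "dy": 0.004, "dz": 0, "twist": -0.0375, "fingers": 0.022},
  {"dx": -0.001, "dy": 0.005, "dz": 0, "twist": -0.045, "fingers": 0.022},
  {"dx": -0.001, "dy": 0.005, "dz": 0, "twist": -0.045, "fingers": 0.022},
  {"dx": -0.001, "dy": 0.005, "dz": 0, "twist": -0.045, "fingers": 0.036},
  {"dx": -0.001, "dy": 0.005, "dz": 0, "twist": -0.045, "fingers": 0.036},
  {"dx": -0.001, "dy": 0.005, "dz": 0, "twist": -0.045, "fingers": 0.036},
  {"dx": -0.001, "dy": 0.005, "dz": 0.04, "twist": -0.045, "fingers": 0.036},
  {"dx": -0.001, "dy": 0.005, "dz": 0.09, "twist": -0.045, "fingers": 0.036},
  {"dx": -0.02, "dy": -0.03, "dz": 0.13, "twist": -0.03, "fingers": 0.036},
  {"dx": -0.05, "dy": -0.07, "dz": 0.15, "twist": 0, "fingers": 0.036},
  {"dx": -0.05, "dy": -0.09, "dz": 0.15, "twist": 0, "fingers": 0.036},
  {"dx": -0.05, "dy": -0.09, "dz": 0.15, "twist": 0, "fingers": 0.036},
])

```text
clock: 7.35
tool_pos: [0.5143, -0.0001, 0.2776]
ee_rot: [[0.976, 0.217, 0.002], [0.217, -0.976, -0.001], [0.002, 0.002, -1.0]]
force: [-0.2, 0.3, 0.0]
grip_width: 0.0363
gripper_force: 0.0
```

```bash
python3 - <<'E'
from h import *
im=env.capture("wrist");cv2.imwrite("pics/w4.png",im)
print(proj("wrist",[[.617,.105,.18],[.5305,.0858,.008],[.525,.085,.177]]))
E
```

```text
[[153.51658851  18.18105162]
 [213.16956283 141.89536429]
 [166.95967207 170.10360118]]
```

View pics/w4.png

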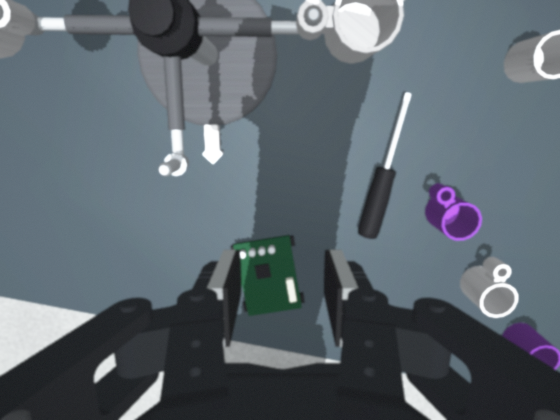

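The view shows the pointer clear of the arm from (211,125) to its tip (213,164), the collar at (173,165), the prong top at (163,170) and the cross arms along row ~24.

```bash
python3 - <<'E'
from h import *
im=cv2.imread("pics/w4.png");hsv=cv2.cvtColor(im,cv2.COLOR_BGR2HSV)
m=((hsv[...,2]>170)&(hsv[...,1]<60)).astype(np.uint8)
k,l,st,ce=cv2.connectedComponentsWithStats(m)
for i in range(1,k):
    if st[i,4]>20 and st[i,1]<260:print(st[i],np.round(ce[i],1))
i=l[145,212];ys,xs=np.nonzero(l==i);w=px("wrist",np.c_[xs,ys],.006)[:,:2];c=w.mean(0)
u=np.linalg.svd(w-c,full_matrices=False)[2][0];print("ptr c",c,"dir",np.degrees(np.arctan2(u[1],u[0])),"ends",np.ptp((w-c)@u))
# disc: edge points lower arc
g=cv2.GaussianBlur(hsv[...,1],(5,5),0)
md=(g<70)&(hsv[...,2]>60)&(hsv[...,2]<170)
k,l,st,ce=cv2.connectedComponentsWithStats(md.astype(np.uint8));j=l[100,240];print(st[j])
cn=cv2.findContours((l==j).astype(np.uint8),0,1)[0][0][:,0]
W=px("wrist",cn,.014)[:,:2]
d=np.hypot(*(W-[.6195,.105]).T);W=W[abs(d-.075)<.006]
A=np.c_[2*W,np.ones(len(W))];s=np.linalg.lstsq(A,(W**2).sum(1),rcond=None)[0];cc=s[:2];print("disc",cc,np.sqrt(s[2]+cc@cc),len(W))
print("ptr from disc",np.degrees(np.arctan2(*(c-cc)[::-1])),np.hypot(*(c-cc)))
P=lambda n,u,z:(lambda r:(print(n,np.round(r,4)),r[:2])[1])(px("wrist",u,z)[0])
h=P("knob",(153,14),.18);p=P("prong",(163,170),.177);co=P("collar",(173,165),.15);t=P("tube end",(176.5,129),.14);P("rodL",(40,23),.14);P("rodR",(297,27),.14)
for q in(p,co,t):
  for e in(cc,h):d=q-e;print(np.degrees(np.arctan2(d[1],d[0])),np.hypot(*d))
cv2.imwrite("pics/w4c.png",cv2.resize(im[0:200,20:320],None,fx=2.6,fy=2.6,interpolation=cv2.INTER_CUBIC))
E
```

```text
[  0   0  11  28 221] [ 4.7 13.2]
[ 298    0  107   53 2882] [351.3  23.5]
[308   9  11  11  97] [313.2  13.9]
[ 39  17  27  13 304] [51.8 23.3]
[272  22  25   9 206] [283.9  25.8]
[533  30  27  50 472] [543.4  56.5]
[385  92  27  77 518] [398.  128.9]
[202 124  21  41 625] [211.3 143.6]
[158 129  29  48 663] [174.4 155.2]
[259 249   5   6  23] [261.2 251.4]
[269 248   5   5  23] [271.  249.8]
[240 251   6   8  42] [242.4 254.6]
[249 251   6   5  25] [251.4 253. ]
ptr c [0.52772854 0.0878393 ] dir -165.80896125609726 ends 0.045832390227514036
[     0      0    560    377 157764]
disc [0.62212159 0.10625403] 0.07321456681715789 58
ptr from disc -168.9610608868739 0.09617251118236327
knob [0.6192 0.1056 0.18  ]
prong [0.5245 0.0877 0.177 ]
collar [0.5238 0.0887 0.15  ]
tube end [0.5499 0.0927 0.14  ]
rodL [0.6021 0.1988 0.14  ]
rodR [0.6401 0.0185 0.14  ]
-169.22738161200948 0.09940237001722133
-169.2873455108337 0.09644174240208196
-169.88686577809665 0.09991297461957559
-169.96664732674984 0.09695374602763138
-169.37118262386923 0.0734446771755236
-169.45926962614683 0.07048434268885488
```

View pics/w4c.png

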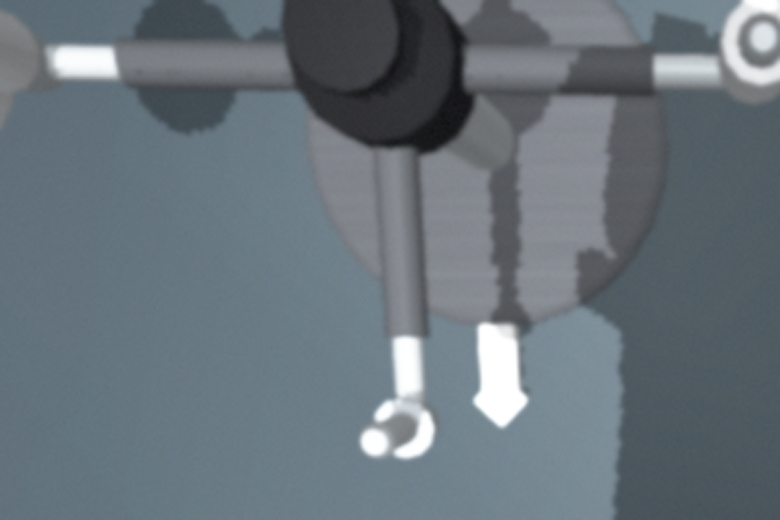

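```bash
python3 - <<'E'
from h import *
C=lambda x,y:(20+x/2.6-.3,y/2.6-.3)
def ang(n,a,b,z):
    w=px("wrist",[C(*a),C(*b)],z);d=w[1]-w[0];print(n,np.round(w[:,:2],4).tolist(),round(np.degrees(np.arctan2(d[1],d[0])),2),np.hypot(*d[:2]))
for z in(0.,.008):
    ang("ptr mid",(497,325),(502,427),z)
    ang("ptr Ledge",(478,325),(481,400),z);ang("ptr Redge",(517,325),(521,392),z)
ang("tube",(396,147),(407,335),.14);ang("tubeL",(373,150),(386,335),.14);ang("tubeR",(416,150),(428,335),.14)
ang("cross",(118,62),(653,72),.14);ang("rods",(50,62),(720,73),.14)
E
```

```text
ptr mid [[0.5483, 0.0931], [0.5039, 0.0832]] -167.43 0.04540445026293893
ptr Ledge [[0.5464, 0.1013], [0.514, 0.0946]] -168.27 0.03313537428019663
ptr Redge [[0.5502, 0.0844], [0.5215, 0.0775]] -166.48 0.029533271035907253
ptr mid [[0.5489, 0.0916], [0.5054, 0.0819]] -167.43 0.044538611510547624
ptr Ledge [[0.5471, 0.0997], [0.5152, 0.0931]] -168.27 0.032503500290738785
ptr Redge [[0.5508, 0.0831], [0.5226, 0.0764]] -166.48 0.028970087242255256
tube [[0.601, 0.1034], [0.5502, 0.093]] -168.35 0.05179180664168896
tubeL [[0.5987, 0.1096], [0.5489, 0.099]] -168.0 0.05100066769310811
tubeR [[0.6014, 0.0978], [0.5516, 0.0869]] -167.63 0.05099828843827506
cross [[0.6057, 0.1813], [0.6357, 0.0368]] -78.27 0.14753611153135265
rods [[0.6016, 0.1995], [0.6395, 0.0187]] -78.15 0.18481448249872842
```

Rack and pointer agree to within about 0.6°, with the hook at r ≈ 97-99 mm. Next I'll look straight at the pot with the wrist camera.

Request:
move_arm([
  {"dx": -0.025, "dy": -0.045, "dz": 0, "twist": 0, "fingers": 0.07},
  {"dx": -0.05, "dy": -0.09, "dz": 0, "twist": 0, "fingers": 0.07},
  {"dx": -0.075, "dy": -0.13, "dz": 0, "twist": 0, "fingers": 0.07},
  {"dx": -0.1, "dy": -0.175, "dz": -0.01, "twist": 0, "fingers": 0.07},
  {"dx": -0.12, "dy": -0.22, "dz": -0.02, "twist": 0, "fingers": 0.07},
  {"dx": -0.137, "dy": -0.26, "dz": -0.03, "twist": 0, "fingers": 0.07},
  {"dx": -0.137, "dy": -0.285, "dz": -0.03, "twist": 0, "fingers": 0.07},
  {"dx": -0.137, "dy": -0.285, "dz": -0.03, "twist": 0, "fingers": 0.07},
  {"dx": -0.137, "dy": -0.285, "dz": -0.03, "twist": 0, "fingers": 0.07},
])

```text
clock: 8.3
tool_pos: [0.3782, -0.2807, 0.2458]
ee_rot: [[0.975, 0.223, -0.001], [0.223, -0.975, 0.001], [-0.001, -0.001, -1.0]]
force: [0.3, 0.9, -0.2]
grip_width: 0.0701
gripper_force: 0.0
```

```bash
python3 - <<'E'
from h import *
im=env.capture("wrist");cv2.imwrite("pics/w5.png",im);o=env.get_obs();print(o["tool_pos"])
e=proj("wrist",[[.427,-.2785,.05],[.46,-.273,.046]]);print(e)
hsv=cv2.cvtColor(im,cv2.COLOR_BGR2HSV)
m=((hsv[...,2]>150)&(hsv[...,1]<60)).astype(np.uint8)
k,l,st,ce=cv2.connectedComponentsWithStats(m)
for i in range(1,k):
    if st[i,4]>60:print(i,st[i],np.round(ce[i],1))
g=cv2.medianBlur(cv2.cvtColor(im,cv2.COLOR_BGR2GRAY),5)
x0,y0=(int(v) for v in e[0]);R=g[max(0,y0-90):y0+80,x0-90:x0+90]
for (a,b) in((30,70),(8,24)):
  c=cv2.HoughCircles(R,cv2.HOUGH_GRADIENT,1.5,15,param1=100,param2=30,minRadius=a,maxRadius=b)
  if c is not None:
    for q in c[0][:4]:print(np.round(q+[x0-90,max(0,y0-90),0],1),np.round(px("wrist",q[:2]+[x0-90,max(0,y0-90)],.05 if a>20 else .046)[0],4))
cv2.imwrite("pics/w5c.png",cv2.resize(im[max(0,y0-110):y0+90,x0-110:x0+110],None,fx=2.7,fy=2.7,interpolation=cv2.INTER_CUBIC));print(x0-110,max(0,y0-110))
E
```

```text
[ 0.37836556 -0.28026465  0.24594948]
[[291.33860812 133.03488338]
 [293.68961758  95.87108103]]
1 [ 407    0   86   74 3550] [451.5  31. ]
2 [  470     0    90   188 10153] [528.6 105.1]
4 [15 71 10 10 76] [19.4 75.3]
6 [ 3 73 10 10 74] [ 7.9 77.3]
8 [ 269   83   47   73 1828] [291.5 125.1]
9 [ 46 117  18  32 337] [ 54.4 132.4]
10 [  0 207  27  42 570] [  8.6 222. ]
11 [  132   245   251   131 18821] [272.9 314.8]
12 [425 286  73  36 789] [461.9 306.5]
13 [152 299  11  11  80] [158.5 303.2]
14 [402 299  10  11  79] [405.5 303.4]
15 [515 312  45  32 480] [545.4 325.4]
16 [523 380   9  16  71] [526.9 387.2]
17 [113 383   7  13  61] [116.9 388.4]
18 [ 439  384   51   36 1271] [460.4 404.7]
[332.2  72.2  49. ] [ 0.4872 -0.3019  0.05  ]
[291.8 132.2  23.2] [ 0.4276 -0.2789  0.046 ]
[353.2 193.8  17.9] [ 0.3831 -0.3521  0.046 ]
[236.2 201.2  10.1] [ 0.3496 -0.2405  0.046 ]
[293.2  94.8  11. ] [ 0.4609 -0.2724  0.046 ]
181 23
```

To row units: -0.03 rad / 2 = -0.015.

Request:
move_arm([
  {"dx": 0.025, "dy": 0, "dz": -0.02, "twist": -0.015, "fingers": 0.072},
  {"dx": 0.049, "dy": 0.001, "dz": -0.05, "twist": -0.015, "fingers": 0.072},
  {"dx": 0.049, "dy": 0.001, "dz": -0.09, "twist": -0.015, "fingers": 0.072},
  {"dx": 0.049, "dy": 0.001, "dz": -0.13, "twist": -0.015, "fingers": 0.072},
  {"dx": 0.049, "dy": 0.001, "dz": -0.17, "twist": -0.015, "fingers": 0.072},
  {"dx": 0.049, "dy": 0.001, "dz": -0.2, "twist": -0.015, "fingers": 0.072},
  {"dx": 0.049, "dy": 0.001, "dz": -0.22, "twist": -0.015, "fingers": 0.072},
  {"dx": 0.049, "dy": 0.001, "dz": -0.228, "twist": -0.015, "fingers": 0.072},
  {"dx": 0.049, "dy": 0.001, "dz": -0.228, "twist": -0.015, "fingers": 0.072},
])

```text
clock: 9.25
tool_pos: [0.4269, -0.2793, 0.0178]
ee_rot: [[0.981, 0.194, -0.001], [0.194, -0.981, 0.001], [-0.001, -0.001, -1.0]]
force: [0.8, -0.4, 0.0]
grip_width: 0.0721
gripper_force: 0.0
```

Request:
move_arm([
  {"dx": 0, "dy": 0, "dz": 0, "twist": 0, "fingers": 0.06},
  {"dx": 0, "dy": 0, "dz": 0, "twist": 0, "fingers": 0.05},
  {"dx": 0, "dy": 0, "dz": 0, "twist": 0, "fingers": 0.03},
  {"dx": 0, "dy": 0, "dz": 0, "twist": 0, "fingers": 0.03},
  {"dx": 0, "dy": 0, "dz": 0, "twist": 0, "fingers": 0.03},
  {"dx": 0, "dy": 0, "dz": 0, "twist": 0, "fingers": 0.03},
])

```text
clock: 9.85
tool_pos: [0.4274, -0.2805, 0.0197]
ee_rot: [[0.981, 0.193, 0.002], [0.193, -0.981, -0.001], [0.001, 0.001, -1.0]]
force: [-2.5, 2.8, 16.6]
grip_width: 0.0432
gripper_force: 58.6
```

To row units: 0.015 rad / 2 = 0.0075.

Request:
move_arm([
  {"dx": 0, "dy": 0, "dz": 0.02, "twist": 0, "fingers": 0.03},
  {"dx": 0, "dy": 0, "dz": 0.06, "twist": 0, "fingers": 0.03},
  {"dx": 0, "dy": 0, "dz": 0.1, "twist": 0, "fingers": 0.03},
  {"dx": 0, "dy": 0, "dz": 0.14, "twist": 0, "fingers": 0.03},
  {"dx": 0, "dy": 0.02, "dz": 0.18, "twist": 0.005, "fingers": 0.03},
  {"dx": 0.005, "dy": 0.06, "dz": 0.197, "twist": 0.0075, "fingers": 0.03},
  {"dx": 0.01, "dy": 0.1, "dz": 0.197, "twist": 0.0075, "fingers": 0.03},
  {"dx": 0.015, "dy": 0.14, "dz": 0.197, "twist": 0.0075, "fingers": 0.03},
  {"dx": 0.02, "dy": 0.18, "dz": 0.197, "twist": 0.0075, "fingers": 0.03},
  {"dx": 0.025, "dy": 0.22, "dz": 0.197, "twist": 0.0075, "fingers": 0.03},
  {"dx": 0.025, "dy": 0.26, "dz": 0.197, "twist": 0.0075, "fingers": 0.03},
  {"dx": 0.025, "dy": 0.3, "dz": 0.197, "twist": 0.0075, "fingers": 0.03},
  {"dx": 0.025, "dy": 0.33, "dz": 0.197, "twist": 0.0075, "fingers": 0.03},
  {"dx": 0.025, "dy": 0.345, "dz": 0.197, "twist": 0.0075, "fingers": 0.03},
  {"dx": 0.025, "dy": 0.353, "dz": 0.197, "twist": 0.0075, "fingers": 0.03},
  {"dx": 0.025, "dy": 0.353, "dz": 0.197, "twist": 0.0075, "fingers": 0.03},
  {"dx": 0.025, "dy": 0.353, "dz": 0.197, "twist": 0.0075, "fingers": 0.03},
])

```text
clock: 11.55
tool_pos: [0.4517, 0.0717, 0.2154]
ee_rot: [[0.978, 0.206, 0.0], [0.206, -0.978, -0.0], [0.0, 0.0, -1.0]]
force: [0.7, -0.1, -1.8]
grip_width: 0.043
gripper_force: 61.3
```

```bash
python3 - <<'E'
from h import *
o=env.get_obs();print(o["tool_pos"],np.round(o["ee_rot"],3).tolist(),o["force"],o["grip_width"])
im=env.capture("wrist");cv2.imwrite("pics/w6.png",im)
R=np.array(o["ee_rot"])[:,0];zb=o["tool_pos"][2]-.0185
print("expect sock",proj("wrist",o["tool_pos"]*[1,1,0]+[R[0]*.034,R[1]*.034,zb+.046]),"prong",proj("wrist",[.5243,.088,.177]))
g=cv2.medianBlur(cv2.cvtColor(im,cv2.COLOR_BGR2GRAY),5)
c=cv2.HoughCircles(g[100:400,180:400],cv2.HOUGH_GRADIENT,1.5,15,param1=100,param2=30,minRadius=6,maxRadius=30)
if c is not None:print(np.round(c[0][:8]+[180,100,0],1))
E
```

```text
[0.45173586 0.07166179 0.21539345] [[0.978, 0.206, 0.0], [0.206, -0.978, -0.0], [0.0, 0.0, -1.0]] [ 0.67012896 -0.12531548 -1.76308015] 0.04300822750991941
expect sock [[279.44931581 213.77506724]] prong [[278.23051967  96.60835252]]
[[281.2 208.8  26.8]]
```

View pics/w6.png

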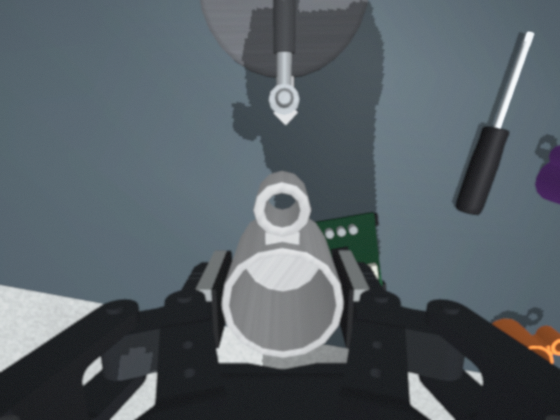

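The last view shows the socket's top ring at (282,209) and the prong over its collar at (285,98). The arm stands straight over the pointer, whose tip is at (285,120).

```bash
python3 - <<'E'
from h import *
o=env.get_obs();zb=o["tool_pos"][2]-.019
im=cv2.imread("pics/w6.png");g=cv2.cvtColor(im,cv2.COLOR_BGR2GRAY)
def circ(x,y,h,a,b):
    R=cv2.resize(g[y-h:y+h,x-h:x+h],None,fx=4,fy=4,interpolation=cv2.INTER_CUBIC)
    c=cv2.HoughCircles(R,cv2.HOUGH_GRADIENT,1,20,param1=80,param2=15,minRadius=a*4,maxRadius=b*4)
    return [] if c is None else np.round(np.c_[(c[0][:4,:2]+.5)/4-.5+[x-h,y-h],c[0][:4,2]/4],1)
s=circ(282,209,40,20,32);p=circ(285,98,22,5,11);q=circ(285,98,22,12,20);print(s,p,q)
S=px("wrist",s[0][:2] if len(s) else (282,209),zb+.046)[0];print("sock",S,S-o["tool_pos"])
for c,z in((p,.177),(q,.15)):
    for k in c[:3]:
        W=px("wrist",k[:2],z)[0];print("hook",np.round(W,4),"d",np.round(W-S,4))
W=px("wrist",(285,98),.177)[0];print("eye prong",W,W-S)
E
```

```text
[[281.2 209.2  27.3]
 [280.2 204.   22.2]
 [287.8 209.5  23.1]
 [276.2 209.5  23.1]] [[283.5  97.5   9.6]
 [288.8  94.8  10.9]
 [278.2  98.5   9.4]
 [292.   98.8   6.2]] [[283.5  98.5  15.5]
 [288.5  99.8  19.6]]
sock [0.48655451 0.07840063 0.24236727] [0.03478926 0.00686899 0.027     ]
hook [0.5244 0.0854 0.177 ] d [ 0.0379  0.007  -0.0654]
hook [0.5262 0.0831 0.177 ] d [ 0.0396  0.0047 -0.0654]
hook [0.5234 0.0878 0.177 ] d [ 0.0369  0.0094 -0.0654]
hook [0.5249 0.0854 0.15  ] d [ 0.0383  0.007  -0.0924]
hook [0.5248 0.0825 0.15  ] d [ 0.0382  0.0041 -0.0924]
eye prong [0.52434779 0.08463329 0.177     ] [ 0.03779329  0.00623265 -0.06536727]
```

Request:
move_arm([
  {"dx": 0.015, "dy": 0.003, "dz": 0, "twist": 0, "fingers": 0.03},
  {"dx": 0.03, "dy": 0.0055, "dz": 0, "twist": 0, "fingers": 0.03},
  {"dx": 0.038, "dy": 0.0068, "dz": 0, "twist": 0, "fingers": 0.03},
  {"dx": 0.038, "dy": 0.0068, "dz": -0.01, "twist": 0, "fingers": 0.03},
  {"dx": 0.038, "dy": 0.0068, "dz": -0.02, "twist": 0, "fingers": 0.03},
  {"dx": 0.038, "dy": 0.0068, "dz": -0.028, "twist": 0, "fingers": 0.03},
  {"dx": 0.038, "dy": 0.0068, "dz": -0.034, "twist": 0, "fingers": 0.03},
  {"dx": 0.038, "dy": 0.0068, "dz": -0.034, "twist": 0, "fingers": 0.03},
  {"dx": 0.038, "dy": 0.0068, "dz": -0.034, "twist": 0, "fingers": 0.03},
])

```text
clock: 12.5
tool_pos: [0.4896, 0.0794, 0.1813]
ee_rot: [[0.978, 0.207, -0.0], [0.207, -0.978, 0.0], [-0.0, -0.0, -1.0]]
force: [0.5, 0.9, -1.3]
grip_width: 0.0431
gripper_force: 61.3
```

Request:
move_arm([
  {"dx": 0, "dy": 0, "dz": -0.002, "twist": 0, "fingers": 0.03},
  {"dx": 0, "dy": 0, "dz": -0.004, "twist": 0, "fingers": 0.03},
  {"dx": 0, "dy": 0, "dz": -0.005, "twist": 0, "fingers": 0.03},
  {"dx": 0, "dy": 0, "dz": -0.006, "twist": 0, "fingers": 0.03},
  {"dx": 0, "dy": 0, "dz": -0.007, "twist": 0, "fingers": 0.03},
  {"dx": 0, "dy": 0, "dz": -0.0075, "twist": 0, "fingers": 0.03},
  {"dx": 0, "dy": 0, "dz": -0.0075, "twist": 0, "fingers": 0.03},
])

```text
clock: 13.2
tool_pos: [0.4897, 0.0794, 0.1737]
ee_rot: [[0.978, 0.207, -0.0], [0.207, -0.978, 0.0], [-0.0, -0.0, -1.0]]
force: [-0.3, 0.1, -0.8]
grip_width: 0.0431
gripper_force: 61.3
```

Request:
move_arm([
  {"dx": 0, "dy": 0, "dz": -0.0005, "twist": 0, "fingers": 0.03},
  {"dx": 0, "dy": 0, "dz": -0.001, "twist": 0, "fingers": 0.03},
  {"dx": 0, "dy": 0, "dz": -0.0015, "twist": 0, "fingers": 0.03},
  {"dx": 0, "dy": 0, "dz": -0.0015, "twist": 0, "fingers": 0.03},
])

```text
clock: 13.6
tool_pos: [0.4897, 0.0794, 0.1722]
ee_rot: [[0.978, 0.207, -0.0], [0.207, -0.978, 0.0], [-0.0, -0.0, -1.0]]
force: [0.1, 0.5, -1.8]
grip_width: 0.0426
gripper_force: 61.3
```

Request:
move_arm([
  {"dx": 0, "dy": 0, "dz": -0.0005, "twist": 0, "fingers": 0.03},
  {"dx": 0, "dy": 0, "dz": -0.001, "twist": 0, "fingers": 0.03},
  {"dx": 0, "dy": 0, "dz": -0.001, "twist": 0, "fingers": 0.03},
])

```text
clock: 13.9
tool_pos: [0.4897, 0.0794, 0.1712]
ee_rot: [[0.978, 0.207, -0.0], [0.207, -0.978, 0.0], [-0.0, -0.0, -1.0]]
force: [0.1, -0.4, -1.5]
grip_width: 0.0428
gripper_force: 61.3
```

Request:
move_arm([
  {"dx": 0, "dy": 0, "dz": -0.0005, "twist": 0, "fingers": 0.03},
  {"dx": 0, "dy": 0, "dz": -0.001, "twist": 0, "fingers": 0.03},
  {"dx": 0, "dy": 0, "dz": -0.0015, "twist": 0, "fingers": 0.03},
])

```text
clock: 14.2
tool_pos: [0.4897, 0.0794, 0.1697]
ee_rot: [[0.978, 0.207, -0.0], [0.207, -0.978, 0.0], [-0.0, -0.0, -1.0]]
force: [-0.5, 0.7, -1.5]
grip_width: 0.0431
gripper_force: 61.3
```

Request:
move_arm([
  {"dx": 0, "dy": 0, "dz": -0.0005, "twist": 0, "fingers": 0.03},
  {"dx": 0, "dy": 0, "dz": -0.001, "twist": 0, "fingers": 0.03},
  {"dx": 0, "dy": 0, "dz": -0.0015, "twist": 0, "fingers": 0.03},
])

```text
clock: 14.5
tool_pos: [0.4897, 0.0794, 0.1682]
ee_rot: [[0.978, 0.207, -0.0], [0.207, -0.978, 0.0], [-0.0, -0.0, -1.0]]
force: [-0.6, -0.2, -1.7]
grip_width: 0.043
gripper_force: 61.3
```

Request:
move_arm([
  {"dx": 0, "dy": 0, "dz": -0.0007, "twist": 0, "fingers": 0.03},
  {"dx": 0, "dy": 0, "dz": -0.0015, "twist": 0, "fingers": 0.03},
  {"dx": 0, "dy": 0, "dz": -0.0022, "twist": 0, "fingers": 0.03},
  {"dx": 0, "dy": 0, "dz": -0.003, "twist": 0, "fingers": 0.03},
])

```text
clock: 14.9
tool_pos: [0.4897, 0.0794, 0.1652]
ee_rot: [[0.978, 0.207, -0.0], [0.207, -0.978, 0.0], [-0.0, -0.0, -1.0]]
force: [0.0, -0.1, -1.9]
grip_width: 0.0431
gripper_force: 61.3
```

Request:
move_arm([
  {"dx": 0, "dy": 0, "dz": -0.001, "twist": 0, "fingers": 0.03},
  {"dx": 0, "dy": 0, "dz": -0.002, "twist": 0, "fingers": 0.03},
  {"dx": 0, "dy": 0, "dz": -0.003, "twist": 0, "fingers": 0.03},
  {"dx": 0, "dy": 0, "dz": -0.004, "twist": 0, "fingers": 0.03},
])

```text
clock: 15.3
tool_pos: [0.4897, 0.0794, 0.1611]
ee_rot: [[0.978, 0.207, -0.0], [0.207, -0.978, 0.0], [-0.0, -0.0, -1.0]]
force: [-0.5, -1.1, -0.8]
grip_width: 0.0428
gripper_force: 61.3
```

```bash
python3 - <<'E'
from h import *
o=env.get_obs();print(o["force"],o["moment"])
im=env.capture("wrist");g=cv2.cvtColor(im,cv2.COLOR_BGR2GRAY);cv2.imwrite("pics/w7.png",im)
R=np.array(o["ee_rot"])[:,0];zb=o["tool_pos"][2]-.019
print("sock",proj("wrist",[*(o["tool_pos"][:2]+R[:2]*.035),zb+.046]))
print(g[190:228:3,262:302:3])
E
```

```text
[-0.52783158 -1.10522816 -0.77216783] [-0.03280299  0.0283189  -0.00635364]
sock [[279.81657104 210.4281718 ]]
[[160 220 226 225 224 219 209 212 218 221 222 226 225 176]
 [218 225 223 216 202 179 170 181 189 196 207 219 226 225]
 [223 222 216 169 129 158 190 195 195 183 168 208 220 224]
 [221 218 168 136 126 180 194 195 197 198 161 160 208 217]
 [222 190 125 113 121 183 194 196 198 198 166 124 169 215]
 [222 169 128 123 111 165 194 196 196 192 142 119 143 214]
 [220 146 130 130 129 119 163 184 177 143 120 121 127 207]
 [218 141 132 132 134 133 128 124 125 124 123 120 126 204]
 [218 167 134 133 136 137 134 134 132 129 125 121 143 209]
 [220 196 136 135 135 136 135 133 131 128 126 122 172 214]
 [221 222 168 136 137 138 136 134 133 127 126 147 204 215]
 [219 224 223 177 141 138 136 134 134 131 155 208 215 216]
 [202 214 223 226 211 188 165 161 182 201 219 217 215 208]]
```

The prong's bright tip shows inside the socket's bore. I'll go on down and feel for the seat.

Request:
move_arm([
  {"dx": 0, "dy": 0, "dz": -0.001, "twist": 0, "fingers": 0.03},
  {"dx": 0, "dy": 0, "dz": -0.0025, "twist": 0, "fingers": 0.03},
  {"dx": 0, "dy": 0, "dz": -0.004, "twist": 0, "fingers": 0.03},
  {"dx": 0, "dy": 0, "dz": -0.0055, "twist": 0, "fingers": 0.03},
  {"dx": 0, "dy": 0, "dz": -0.007, "twist": 0, "fingers": 0.03},
])

```text
clock: 15.85
tool_pos: [0.4897, 0.0794, 0.1541]
ee_rot: [[0.978, 0.207, -0.0], [0.207, -0.978, 0.0], [-0.0, -0.0, -1.0]]
force: [-0.3, -0.6, -0.6]
grip_width: 0.0427
gripper_force: 61.3
```

Request:
move_arm([
  {"dx": 0, "dy": 0, "dz": -0.0007, "twist": 0, "fingers": 0.03},
  {"dx": 0, "dy": 0, "dz": -0.0014, "twist": 0, "fingers": 0.03},
  {"dx": 0, "dy": 0, "dz": -0.0021, "twist": 0, "fingers": 0.03},
  {"dx": 0, "dy": 0, "dz": -0.0028, "twist": 0, "fingers": 0.03},
])

```text
clock: 16.25
tool_pos: [0.4897, 0.0794, 0.1514]
ee_rot: [[0.978, 0.207, -0.0], [0.207, -0.978, 0.0], [0.0, -0.0, -1.0]]
force: [-0.1, 1.0, -1.0]
grip_width: 0.0429
gripper_force: 61.3
```

Request:
move_arm([
  {"dx": 0, "dy": 0, "dz": -0.0005, "twist": 0, "fingers": 0.03},
  {"dx": 0, "dy": 0, "dz": -0.001, "twist": 0, "fingers": 0.03},
])

```text
clock: 16.45
tool_pos: [0.4897, 0.0794, 0.1504]
ee_rot: [[0.978, 0.207, -0.0], [0.207, -0.978, 0.0], [-0.0, -0.0, -1.0]]
force: [-0.4, 0.2, -1.4]
grip_width: 0.043
gripper_force: 61.3
```

Request:
move_arm([
  {"dx": 0, "dy": 0, "dz": -0.0005, "twist": 0, "fingers": 0.03},
  {"dx": 0, "dy": 0, "dz": -0.001, "twist": 0, "fingers": 0.03},
])

```text
clock: 16.65
tool_pos: [0.4897, 0.0794, 0.1494]
ee_rot: [[0.978, 0.207, -0.0], [0.207, -0.978, 0.0], [-0.0, -0.0, -1.0]]
force: [-0.2, -0.5, -1.0]
grip_width: 0.0429
gripper_force: 61.3
```

Request:
move_arm([
  {"dx": 0, "dy": 0, "dz": -0.0004, "twist": 0, "fingers": 0.03},
  {"dx": 0, "dy": 0, "dz": -0.0008, "twist": 0, "fingers": 0.03},
])

```text
clock: 16.85
tool_pos: [0.4897, 0.0794, 0.1486]
ee_rot: [[0.978, 0.207, -0.0], [0.207, -0.978, 0.0], [-0.0, -0.0, -1.0]]
force: [-0.6, -0.1, -0.7]
grip_width: 0.043
gripper_force: 61.3
```

Request:
move_arm([
  {"dx": 0, "dy": 0, "dz": -0.0003, "twist": 0, "fingers": 0.03},
  {"dx": 0, "dy": 0, "dz": -0.0006, "twist": 0, "fingers": 0.03},
])

```text
clock: 17.05
tool_pos: [0.4897, 0.0794, 0.1481]
ee_rot: [[0.978, 0.207, 0.0], [0.207, -0.978, 0.0], [0.0, -0.0, -1.0]]
force: [0.6, 0.9, -0.9]
grip_width: 0.0433
gripper_force: 61.3
```

Request:
move_arm([
  {"dx": 0, "dy": 0, "dz": -0.0004, "twist": 0, "fingers": 0.03},
  {"dx": 0, "dy": 0, "dz": -0.0006, "twist": 0, "fingers": 0.03},
])

```text
clock: 17.25
tool_pos: [0.4897, 0.0794, 0.1475]
ee_rot: [[0.978, 0.207, -0.0], [0.207, -0.978, 0.0], [-0.0, -0.0, -1.0]]
force: [-2.8, -0.4, 2.8]
grip_width: 0.0432
gripper_force: 61.7
```

Request:
move_arm([
  {"dx": 0, "dy": 0, "dz": -0.0003, "twist": 0, "fingers": 0.03},
  {"dx": 0, "dy": 0, "dz": -0.0006, "twist": 0, "fingers": 0.03},
])

```text
clock: 17.45
tool_pos: [0.4896, 0.0794, 0.1471]
ee_rot: [[0.978, 0.207, -0.0], [0.207, -0.978, -0.0], [-0.0, 0.0, -1.0]]
force: [-5.5, -0.9, 8.1]
grip_width: 0.0434
gripper_force: 62.2
```

Request:
move_arm([
  {"dx": 0, "dy": 0, "dz": -0.0003, "twist": 0, "fingers": 0.03},
  {"dx": 0, "dy": 0, "dz": -0.0005, "twist": 0, "fingers": 0.03},
])

```text
clock: 17.65
tool_pos: [0.4896, 0.0794, 0.1467]
ee_rot: [[0.978, 0.207, -0.0], [0.207, -0.978, -0.0], [-0.0, 0.0, -1.0]]
force: [-8.3, -1.4, 13.6]
grip_width: 0.0427
gripper_force: 62.6
```

Contact came at TCP 0.1477, just where the seat was expected. I'll ease off to a light touch and open.

Request:
move_arm([
  {"dx": 0, "dy": 0, "dz": 0.0007, "twist": 0, "fingers": 0.03},
  {"dx": 0, "dy": 0, "dz": 0.0009, "twist": 0, "fingers": 0.03},
])

```text
clock: 17.85
tool_pos: [0.4897, 0.0794, 0.1475]
ee_rot: [[0.978, 0.207, -0.0], [0.207, -0.978, 0.0], [-0.0, -0.0, -1.0]]
force: [-2.9, 0.1, 3.5]
grip_width: 0.043
gripper_force: 61.8
```

Request:
move_arm([
  {"dx": 0, "dy": 0, "dz": 0, "twist": 0, "fingers": 0.046},
  {"dx": 0, "dy": 0, "dz": 0, "twist": 0, "fingers": 0.05},
  {"dx": 0, "dy": 0, "dz": 0, "twist": 0, "fingers": 0.058},
  {"dx": 0, "dy": 0, "dz": 0, "twist": 0, "fingers": 0.066},
  {"dx": 0, "dy": 0, "dz": 0, "twist": 0, "fingers": 0.066},
  {"dx": 0, "dy": 0, "dz": 0, "twist": 0, "fingers": 0.066},
])

```text
clock: 18.45
tool_pos: [0.4897, 0.0794, 0.1472]
ee_rot: [[0.978, 0.207, -0.0], [0.207, -0.978, 0.0], [-0.0, -0.0, -1.0]]
force: [-0.4, -0.2, 0.2]
grip_width: 0.0662
gripper_force: 0.0
```

Request:
move_arm([
  {"dx": 0, "dy": 0, "dz": 0.01, "twist": 0, "fingers": 0.066},
  {"dx": 0, "dy": 0, "dz": 0.03, "twist": 0, "fingers": 0.066},
  {"dx": 0, "dy": 0, "dz": 0.06, "twist": 0, "fingers": 0.066},
  {"dx": -0.02, "dy": 0, "dz": 0.1, "twist": 0, "fingers": 0.066},
  {"dx": -0.05, "dy": 0, "dz": 0.13, "twist": 0, "fingers": 0.066},
  {"dx": -0.07, "dy": -0.02, "dz": 0.15, "twist": 0, "fingers": 0.066},
  {"dx": -0.07, "dy": -0.07, "dz": 0.15, "twist": 0, "fingers": 0.066},
  {"dx": -0.07, "dy": -0.09, "dz": 0.15, "twist": 0, "fingers": 0.066},
  {"dx": -0.07, "dy": -0.09, "dz": 0.15, "twist": 0, "fingers": 0.066},
])

```text
clock: 19.35
tool_pos: [0.4195, -0.0132, 0.2982]
ee_rot: [[0.979, 0.203, 0.001], [0.203, -0.979, -0.0], [0.001, 0.001, -1.0]]
force: [-0.2, 1.2, -0.0]
grip_width: 0.0661
gripper_force: 0.0
```

```bash
python3 - <<'E'
from h import *
P=lambda n,c,u,z:print(n,np.round(px(c,u,z)[0],4))
for cam in("wrist","scene"):
    im=env.capture(cam);cv2.imwrite(f"pics/{cam}8.png",im)
    hsv=cv2.cvtColor(im,cv2.COLOR_BGR2HSV)
    for nm,p in(("pot",[.4905,.080,.178]),("sock",[.5243,.087,.174]),("prongtop",[.5243,.087,.177])):print(cam,nm,np.round(proj(cam,p),1))
    g=cv2.cvtColor(im,cv2.COLOR_BGR2GRAY)
    for nm,p,a,b in(("pot",[.4905,.080,.178],.020,.0235),("sock",[.5243,.087,.174],.008,.0115)):
        c0,e=proj(cam,[p,[p[0],p[1]+.01,p[2]]]);s=np.hypot(*(e-c0))*100
        h=int(s*.04);x,y=np.int32(c0);y0,x0=max(0,y-h),max(0,x-h);R=g[y0:y+h,x0:x+h]
        if R.size==0:continue
        R=cv2.resize(R,None,fx=4,fy=4,interpolation=cv2.INTER_CUBIC)
        c=cv2.HoughCircles(R,cv2.HOUGH_GRADIENT,1.5,20,param1=80,param2=20,minRadius=int(a*s*4),maxRadius=int(b*s*4)+2)
        if c is not None:
            for k in c[0][:2]:u=k[:2]/4+[x0,y0];P(nm+" "+str(np.round(u,1)),cam,u,p[2])
E
```

```text
wrist pot [[174.2  80.8]]
wrist sock [[172.1  28. ]]
wrist prongtop [[170.8  27. ]]
pot [176.2  84.4] [0.4884 0.0783 0.178 ]
pot [178.4  79.6] [0.4919 0.0772 0.178 ]
sock [171.7  29.4] [0.5234 0.0872 0.174 ]
sock [185.6  76.7] [0.495  0.0737 0.174 ]
scene pot [[396.1 192. ]]
scene sock [[398.7 204.7]]
scene prongtop [[399.  203.6]]
pot [394.4 197.3] [0.508 0.077 0.178]
pot [395.9 188.3] [0.4788 0.0794 0.178 ]
sock [399.4 202.4] [0.5172 0.0883 0.174 ]
sock [401.7 193.8] [0.4892 0.0925 0.174 ]
```

```bash
python3 -c "
from rig import env
print(env.job_done())"
```

```text
the job is handed in; nothing more can be done
None
```

I turned the carousel so its free hook stands over the pointer (within about 1° by the pictures) and hung the pot on it, down on the collar and released; the readings taken peaked at about 16 N, and I handed the job in just after 19 s without being told the verdict.

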